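# Set out the oxygen-demand titration

### The arm

A 6-joint arm with a two-finger parallel gripper is mounted at the origin on a cart in front of the work surface, level with it; the furniture and walls round the work are solid. World frame = base frame: x ahead of the robot, y to its left, z up, the work surface at z = 0. Lengths are in m, angles in rad, forces in N, time in s.
With the tool pointing down it reaches from about 0.25 to 0.775 m from the base axis. Payload 4 kg.
Tool frame: the origin (TCP) lies midway between the tips of the shut fingers; the grasp point (between the pads) lies 19 mm behind it (robot.tcp_to_grasp is the z of the grasp point in the tool frame, in m); z points along the fingers, y is the line along which they close (so a half turn about z gives the same grasp; the last joint's range is limited). The gripper opens to 94 mm and grips with 3 to 60 N. Pads are 16 mm wide; open, the fingers measure 119 mm over their backs; the gripper's body (75 mm by 177 mm) begins 78 mm behind the grasp point.
Start: joints at [-1.287, 0.087, 1.371, -0, 1.684, -0.103], TCP at [0.207, -0.509, 0.206] pointing down, gripper open.
Joint ranges: [-3.1, 3.1], [-0.76, 2.03], [0.27, 2.55], [-1.08, 4.22], [0.17, 2.65], [-2.57, 2.57]. Speed limits (rad/s): [2.79, 2.79, 3.14, 3.14, 3.14, 3.14].

### API

Orientations are given as [roll, pitch, yaw] about the fixed x, y, z axes, in that order (R = Rz(yaw) Ry(pitch) Rx(roll)).
In Python, from bench import robot gives the robot as it stands. The module is installed in compiled form; this text tells all that it offers.
- The arm moves only by the tool move_arm, never from a script. Its argument "motion" is one flat list of numbers, 7 for each row, row after row: the turn, a rotation vector about the tool's x, y, z in units of 45 degrees (1.0 is 45 degrees), then the shift along the tool's x, y, z in units of 100 mm (1.0 is 100 mm), then the opening, from 0 (shut) to 1 (fully open). A call has 1 to 12 rows; each row shifts and turns the commanded pose from where the row before left it, along the tool's axes as they then stand; what a row does not reach is not made up. A row lasts 1/12 s, in which the tool goes at most 41.7 mm and 7.16 degrees, less where a joint would pass 70% of its speed; a pose out of reach is approached as far as the arm can. A call with a number of a shift or a turn outside -1 to 1 is refused whole. A call with a gripper value outside its range is refused whole. The fingers move at their own pace and stop on an object; the grip force is fixed at half the most. Time passes only in rows, so rows that do not move let the fingers close. It gives the time, the measured TCP pose, the force, the opening and the grip force at its end, in the units of the state.
- robot.get_obs(): the state, without advancing time (a new reading comes with each control period).
- robot.snapshot(name): name is "scene" or "top" or "wrist"; returns the picture (480x640x3 uint8, red, green, blue); there is no depth.
- robot.get_calibration(name): a dict with "fx", "fy", "cx", "cy" (pixels), "R" (3x3) and "t" (3): a world point X has camera coordinates R X + t. Camera axes: x right, y down, z forward; pixel columns grow to the right and rows downward; lengths in m; the calibration is good to about 2 mm. A picture is of the moment at which its call begins: read the wrist's pose just before it. get_calibration takes no time and is no camera call; for the wrist camera it gives the pose at the moment of the call.
- robot.close_job(): hands the job in; it is judged then, once.
The state is a dict: "time": time; "joint_positions": joint angles; "qvel": joint speeds; "joint_torque": joint torques, N m; "tool_pos": TCP position; "ee_rot": TCP orientation; "wrist_force": force on the tool from outside, world axes, zero at the start; "wrist_torque": the same for the moment, N m; "width": finger opening in m; "finger_force": force on a finger pad.
Only numpy, scipy, OpenCV 4.12 (cv2) and the standard library are available. Lean on these libraries where they do the work, as an engineer would, in place of code of your own. Each camera call takes 0.05 s, during which the arm holds its last target. There are 200 camera calls.

### The job

Set out the bench for the next titration: lift the glass digestion tube straight up out of the block heater and stand it in the slim tube stand, and stand the amber reagent bottle, the white sample bottle and the small dropper bottle each in the cup holder of its own size. Set everything down upright and fully home on the floor of its holder; do not drop or tip any of it.

Things in the scene. Friction and masses are not known exactly. Their poses are not given: they have to be found in the camera images.
- heater: dry-block heater: white housing 110 (x) x 88 (y) mm, sloping grey panel towards -x, square aluminium block on top with four round wells (18 mm bore, 60 mm deep). Block top 85 mm, well floors 25 mm above the worktop. Fixed. Origin: centre of the footprint, on the worktop; z up. The tube's well is at x = +26, y = +15 mm in this frame
- digestion_tube: slim glass tube with a white band, 16 mm across, ribbed black screw cap 19 mm across (81 to 100 mm above the underside), 100 mm tall, 35 g. Starts in a heater well with 1 mm of play all round; its upper 40 mm stand out; it comes free after rising 60 mm straight up. Origin: centre of the underside; z up along its axis; round, so yaw does not matter. Belongs in tube_stand
- amber_reagent: amber reagent bottle with black cap, the largest: body 60 mm across up to 109 mm, then neck and cap, to be grasped as a 39 mm cylinder, from 109 to 147 mm; 150 mm tall, 0.34 kg. Starts on the worktop. Origin: centre of the underside; z up along its axis; round, so yaw does not matter. Belongs in holder_large
- sample_bottle: white sample bottle with white cap: body 46 mm across up to 90 mm, then neck and cap, to be grasped as a 31 mm cylinder, from 90 to 125 mm; 128 mm tall, 0.11 kg. Starts on the worktop. Origin: centre of the underside; z up along its axis; round, so yaw does not matter. Belongs in holder_medium
- dropper_bottle: small brown dropper bottle with black cap: body 33 mm across up to 38 mm, then neck and cap, to be grasped as a 24 mm cylinder, from 38 to 70 mm; 73 mm tall, 40 g. Starts on the worktop. Origin: centre of the underside; z up along its axis; round, so yaw does not matter. Belongs in holder_small
- tube_stand: the slimmest and tallest of the four holders: white plastic sleeve on a thin dark round foot 56 mm across. Bore 20 mm across, its floor 6 mm above the worktop; rim 55 mm above the worktop, 40 mm across, the top 8 mm flaring outward by 6 mm in radius as a lead-in. Fixed. Origin: centre of the underside, on the worktop; z up; round.
- holder_large: The widest of three white plastic cups, each on a thin dark round foot. Bore 68 mm across, its floor 5 mm above the worktop; rim 28 mm above the worktop, 88 mm across, the top 8 mm flaring outward by 6 mm in radius as a lead-in; foot 90 mm across. Fixed. Origin: centre of the underside, on the worktop; z up; round.
- holder_medium: The middle-sized of three white plastic cups, each on a thin dark round foot. Bore 54 mm across, its floor 5 mm above the worktop; rim 28 mm above the worktop, 74 mm across, the top 8 mm flaring outward by 6 mm in radius as a lead-in; foot 76 mm across. Fixed. Origin: centre of the underside, on the worktop; z up; round.
- holder_small: The smallest of three white plastic cups, each on a thin dark round foot. Bore 41 mm across, its floor 5 mm above the worktop; rim 28 mm above the worktop, 61 mm across, the top 8 mm flaring outward by 6 mm in radius as a lead-in; foot 62 mm across. Fixed. Origin: centre of the underside, on the worktop; z up; round.
Things that resemble listed ones, but are neither listed nor needed, are in the scene too. What is shaped like the amber_reagent but blue is not meant.

How it is judged:
At the end, for the whole second after the job is handed in: The tube is in the tube stand, the amber bottle in the large cup, the sample bottle in the medium cup and the dropper bottle in the small cup: each centred within 12 mm of its holder's axis, its underside less than 10 mm above the worktop (on the holder's floor), upright within 0.15 rad and at rest (horizontal distance between digestion_tube and tube_stand below 0.012 m and z of digestion_tube in the frame of tube_stand below 0.01 m and angle between each of digestion_tube, amber_reagent, sample_bottle, dropper_bottle's own z axis and vertical below 0.15 rad and linear speed of each of digestion_tube, amber_reagent, sample_bottle, dropper_bottle below 0.02 m/s and horizontal distance between amber_reagent and holder_large below 0.012 m and z of amber_reagent in the frame of holder_large below 0.01 m and horizontal distance between sample_bottle and holder_medium below 0.012 m and z of sample_bottle in the frame of holder_medium below 0.01 m and horizontal distance between dropper_bottle and holder_small below 0.012 m and z of dropper_bottle in the frame of holder_small below 0.01 m); the robot touches nothing.
It fails at once if one of the four vessels is tipped over (more than 40 degrees from upright) (angle between any of digestion_tube, amber_reagent, sample_bottle, dropper_bottle's own z axis and vertical above 0.7 rad).
It fails at once if one of the four vessels is dropped or knocked flying (faster than 0.75 m/s with no finger on it) ((linear speed of digestion_tube above 0.75 m/s and contact force between the fingers and digestion_tube below 0.05 N) or (linear speed of amber_reagent above 0.75 m/s and contact force between the fingers and amber_reagent below 0.05 N) or (linear speed of sample_bottle above 0.75 m/s and contact force between the fingers and sample_bottle below 0.05 N) or (linear speed of dropper_bottle above 0.75 m/s and contact force between the fingers and dropper_bottle below 0.05 N)).
It also fails if it takes over 128 s, if anything falls off the work surface, if the arm or the gripper's body presses on something with over 40 N, if the wrist force passes 120 N, or if a joint passes its speed limit or range.

## Working session

There is one attempt and no reset: what is moved stays moved. The work goes in short steps, Python scripts to look and compute and a tool call to move; the robot and the scene stay as the last step left them, time stands still between calls to the robot, and variables do not carry over. Pictures are saved under pics/ and viewed, at most 14 in all, crops included, and the job is handed in when it is done.

Besides the shell and the picture viewer there is one more tool, called after "Call:" by a JSON object that holds its "method" and its "body". move_arm: Moves the arm, as the interface text tells. Shifts and turns lie within -1 to 1; 1 stands for 100 mm of shift or 45 degrees of turn. Its arguments: {"type":"object","properties":{"motion":{"type":"array","items":{"type":"number"}}},"required":["motion"]}

```bash
mkdir -p pics; python3 - <<'E'
from bench import robot
import cv2
for n in ("scene","top"):
    cv2.imwrite(f"pics/{n}0.png",robot.snapshot(n)[:,:,::-1]); c=robot.get_calibration(n); print(n,c)
o=robot.get_obs(); print(o)
E
```

```text
scene {'fx': 457.34662309546337, 'fy': 457.34662309546337, 'cx': 324.29144336933194, 'cy': 238.5385167543531, 'R': array([[-0.75611979, -0.65422558, -0.01648516],
       [-0.32410117,  0.39622549, -0.85904819],
       [ 0.56854314, -0.64420048, -0.51162921]]), 't': array([0.44747918, 0.1807724 , 0.77740286])}
top {'fx': 533.0694571869598, 'fy': 533.0694571869598, 'cx': 324.84945440190455, 'cy': 236.79670064689205, 'R': array([[ 0.00140189, -0.99997669,  0.00668175],
       [-0.99325361, -0.00216718, -0.11594211],
       [ 0.11595389, -0.00647414, -0.9932335 ]]), 't': array([0.0618691 , 0.51977349, 1.33438071])}
{'time': 0.1, 'joint_positions': array([-1.28709349e+00,  8.78758089e-02,  1.37207253e+00, -2.79005262e-05,
        1.68357320e+00, -1.03119058e-01]), 'qvel': array([ 0.00035811, -0.00093852, -0.00170174,  0.00073146,  0.00154406,
       -0.00078925]), 'joint_torque': array([ 2.00575014e-03, -3.41251123e+01, -3.03302765e+01,  7.19798729e-02,
        3.04017914e-02, -1.07163826e-04]), 'tool_pos': array([ 0.20732857, -0.50891084,  0.20443961]), 'ee_rot': array([-3.13967116e+00, -1.70970044e-04,  3.86818621e-01]), 'wrist_force': array([0.00622402, 0.54189249, 0.26871925]), 'wrist_torque': array([-0.03742399, -0.03529261, -0.00358989]), 'finger_force': 0.0, 'width': 0.0941966327942836}
```

View pics/scene0.png

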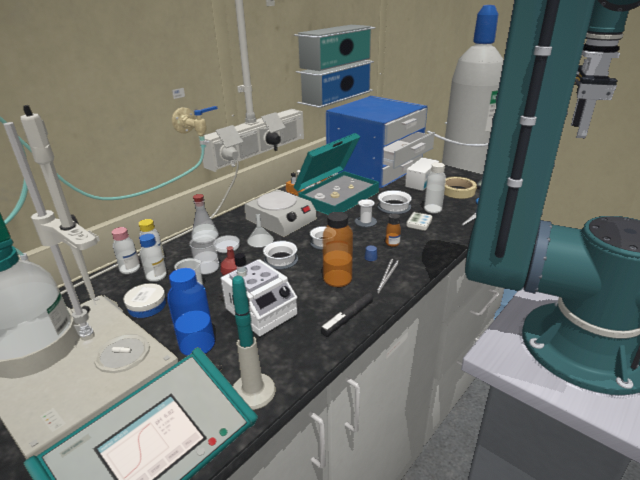

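View pics/top0.png

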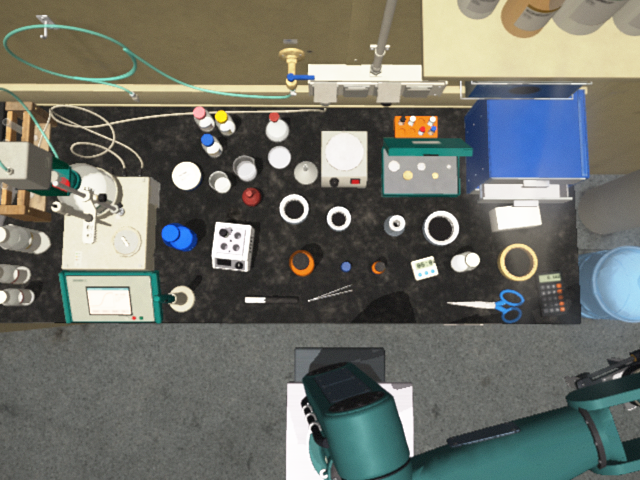

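The top view shows the heater at (232,246) and the amber bottle at (302,263). The dropper is at (378,268) and the sample bottle at (464,262). The rings at (294,208), (339,217), (395,225) and (441,228) look like the medium cup, small cup, tube stand and large cup. I'll zoom in on both views.

```bash
python3 - <<'E'
import cv2
a=cv2.imread("pics/top0.png")[185:300,200:500]
cv2.imwrite("pics/topz.png",cv2.resize(a,(780,299),interpolation=cv2.INTER_CUBIC))
a=cv2.imread("pics/scene0.png")[165:345,200:480]
cv2.imwrite("pics/scenez.png",cv2.resize(a,(784,504),interpolation=cv2.INTER_CUBIC))
E
```

```text
(no output)
```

View pics/topz.png

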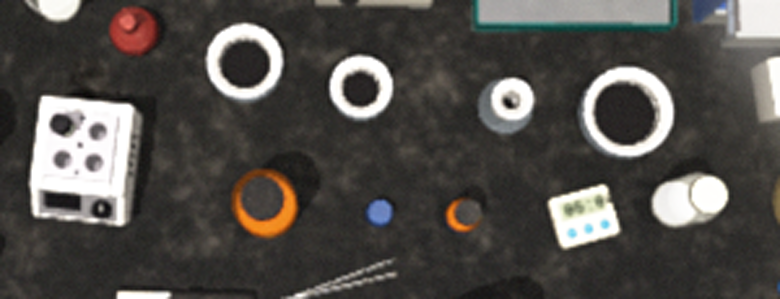

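View pics/scenez.png

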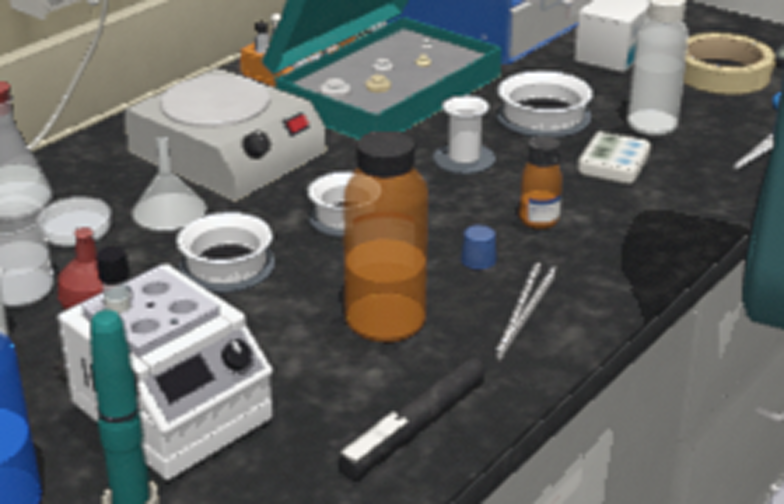

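The zooms confirm which is which: in the top crop, the medium ring is at (245,62), the small one at (361,87), the tube stand at (511,99) and the large one at (627,112). The caps are the tube at (65,124), amber at (263,198), dropper at (467,212) and sample at (709,195). A box lies near the sample bottle, and a blue cap sits at (379,212). Next I'll get measured positions: masks for the rings, hand pixels for the caps, and triangulation with the scene view.

```bash
cat > h.py <<'E'
import numpy as np, cv2
def ray(c,p):
    R=np.array(c["R"]);t=np.array(c["t"])
    d=R.T@np.array([(p[0]-c["cx"])/c["fx"],(p[1]-c["cy"])/c["fy"],1.]); return -R.T@t,d/np.linalg.norm(d)
def onz(c,p,z):
    o,d=ray(c,p); return o+d*(z-o[2])/d[2]
def tri(views):
    A=np.zeros((3,3));b=np.zeros(3)
    for c,p in views:
        o,d=ray(c,p);M=np.eye(3)-np.outer(d,d);A+=M;b+=M@o
    X=np.linalg.solve(A,b)
    return X,[float(np.linalg.norm(np.cross(X-ray(c,p)[0],ray(c,p)[1]))) for c,p in views]
def proj(c,X):
    q=np.array(c["R"])@X+np.array(c["t"]); return np.array([c["cx"]+c["fx"]*q[0]/q[2],c["cy"]+c["fy"]*q[1]/q[2]])
E
python3 - <<'E'
from bench import robot
from h import *
T=robot.get_calibration("top");S=robot.get_calibration("scene")
u=lambda x,y:(x/2.6-.3+200,y/2.6-.3+185); v=lambda x,y:(x/2.8-.3+200,y/2.8-.3+165)
P={"medium":((245,62),(226,234),.028),"small":((361,87),(344,187),.028),"stand":((511,99),(465,105),.055),"large":((627,112),(545,98),.028),
"amber":((263,198),(386,146),.150),"dropper":((467,212),(543,146),.073),"sample":((709,195),(668,4),.128),"tube":((65,124),(113,255),.125)}
for k,(a,b,z) in P.items():
    print(k,onz(T,u(*a),z).round(4),[x if isinstance(x,list) else x.round(4) for x in tri([(T,u(*a)),(S,v(*b))])], proj(S,onz(T,u(*a),z)).round(1), np.round(v(*b),1))
for p in((40,98),(142,103),(133,227),(31,215)): print("heater corner",onz(T,u(*p),.06).round(3))
E
```

```text
medium [0.5931 0.1426 0.028 ] [array([0.5939, 0.1433, 0.0273]), [0.0009843689881250048, 0.0009843689881248968]] [281.3 248.1] [280.4 248.3]
small [0.5683 0.0276 0.028 ] [array([0.5696, 0.0286, 0.0277]), [0.0016571269184528512, 0.0016571269184528393]] [324.  231.5] [322.6 231.5]
stand [ 0.5527 -0.1171  0.055 ] [array([ 0.5538, -0.1168,  0.053 ]), [0.0008967881154533456, 0.0008967881154531636]] [366.5 201.6] [365.8 202.2]
large [ 0.5439 -0.2356  0.028 ] [array([ 0.5462, -0.2377,  0.0165]), [0.0009008423968489185, 0.0009008423968489727]] [395.2 196.4] [394.3 199.7]
amber [0.4493 0.1192 0.15  ] [array([0.4503, 0.1198, 0.1445]), [0.0006730854144823159, 0.0006730854144823005]] [338.5 214.4] [337.6 216.8]
dropper [ 0.4419 -0.0712  0.073 ] [array([ 0.4427, -0.0715,  0.0678]), [0.0006156506511491376, 0.0006156506511490654]] [394.3 215. ] [393.6 216.8]
sample [ 0.4544 -0.2859  0.128 ] [array([ 0.4554, -0.2881,  0.1197]), [0.00038938081602782874, 0.00038938081602783107]] [438.7 163.4] [438.3 166.1]
tube [0.5186 0.3017 0.125 ] [array([0.5212, 0.3048, 0.1182]), [0.002467030837098643, 0.0024670308370987764]] [243.3 252.5] [240.1 255.8]
heater corner [0.552 0.338 0.06 ]
heater corner [0.547 0.24  0.06 ]
heater corner [0.428 0.246 0.06 ]
heater corner [0.439 0.344 0.06 ]
```

Call:
{"method": "move_arm", "body": {"motion": [0,0,0.123,0,0,0,1,0,0,0.123,0,0,0,1,0,0,0.123,0,0,0,1,0,0,0.1235,0,0,0,1,0,0,0,0.25,-0.25,-0.2,1,0,0,0,0.25,-0.25,-0.2,1,0,0,0,0.25,-0.25,-0.2,1,0,0,0,0.25,-0.25,-0.2,1,0,0,0,0.25,-0.25,-0.2,1,0,0,0,0.25,-0.25,0,1,0,0,0,0.25,-0.25,0,1,0,0,0,0.25,-0.25,0,1]}}

```text
time: 1.1
tool_pos: [0.4084, -0.308, 0.3057]
ee_rot: [3.141, -0.0, -0.0]
wrist_force: [1.1, -0.9, -0.9]
width: 0.0941
finger_force: 0.0
```

```bash
python3 - <<'E'
from bench import robot
from h import *
c=robot.get_calibration("wrist");o=robot.get_obs()
print(c,o["tool_pos"],o["ee_rot"],o["joint_positions"])
print("cam pos",-c["R"].T@c["t"], "axis",c["R"][2])
cv2.imwrite("pics/w1.png",robot.snapshot("wrist")[:,:,::-1])
E
```

```text
{'fx': 419.1926894119291, 'fy': 419.1926894119291, 'cx': 320.86217556509763, 'cy': 234.39910223061827, 'R': array([[-1.01257989e-03, -9.99998933e-01,  1.05250627e-03],
       [-9.60095819e-01,  1.26652781e-03,  2.79668400e-01],
       [-2.79669435e-01, -7.27320270e-04, -9.60096078e-01]]), 't': array([-0.30807972,  0.33432669,  0.60181739])} [ 0.40844511 -0.30799244  0.30569629] [ 3.14110071e+00 -3.45046254e-04 -1.36758910e-04] [-7.56882066e-01  2.92540801e-03  1.26149203e+00 -1.26657355e-04
  1.87658659e+00  8.14012939e-01]
cam pos [ 0.48898363 -0.30806511  0.48462616] axis [-2.79669435e-01 -7.27320270e-04 -9.60096078e-01]
```

View pics/w1.png

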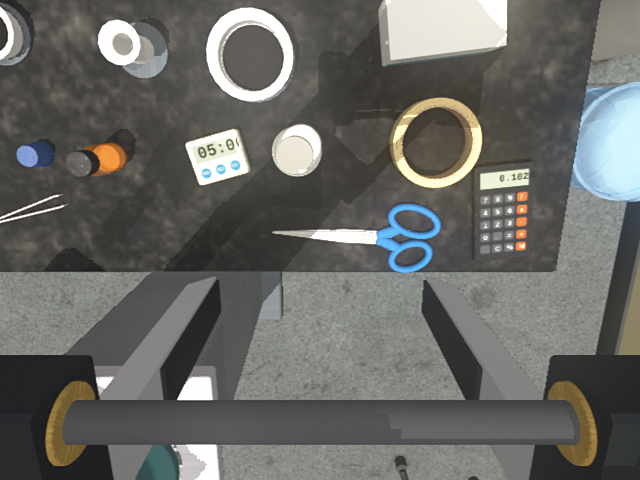

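The wrist view shows the large ring at (251,54), the sample cap at (295,155) and the stand rim at (120,43). The dropper is at (82,163). I'll take two more wrist views further to the left.

```bash
cat >> h.py <<'E'
def snap(robot,name):
    import pickle
    c=robot.get_calibration("wrist"); im=robot.snapshot("wrist")[:,:,::-1].copy()
    cv2.imwrite(f"pics/{name}.png",im); pickle.dump(c,open(f"pics/{name}.pkl","wb"))
E
python3 -c "
from bench import robot
from h import snap
snap(robot,'v1')"
```

Call:
{"method": "move_arm", "body": {"motion": [0,0,0,0.02,-0.35,0,1,0,0,0,0.02,-0.35,0,1,0,0,0,0.02,-0.35,0,1,0,0,0,0.02,-0.35,0,1,0,0,0,0.02,-0.35,0,1,0,0,0,0.02,-0.35,0,1,0,0,0,0.02,-0.35,0,1,0,0,0,0,0,0,1,0,0,0,0,0,0,1]}}

```text
time: 1.95
tool_pos: [0.4212, -0.0637, 0.3054]
ee_rot: [3.141, 0.0, 0.003]
wrist_force: [0.1, -0.6, 0.4]
width: 0.0941
finger_force: 0.0
```

```bash
python3 -c "
from bench import robot
from h import snap
snap(robot,'v2')"
```

Call:
{"method": "move_arm", "body": {"motion": [0,0,0,0.03,-0.35,0,1,0,0,0,0.03,-0.35,0,1,0,0,0,0.03,-0.35,0,1,0,0,0,0.03,-0.35,0,1,0,0,0,0.03,-0.35,0,1,0,0,0,0.03,-0.35,0,1,0,0,0,0,0,0,1,0,0,0,0,0,0,1]}}

```text
time: 2.67
tool_pos: [0.44, 0.1452, 0.3047]
ee_rot: [3.14, 0.001, 0.001]
wrist_force: [0.1, -0.5, -0.1]
width: 0.0939
finger_force: 0.0
```

```bash
python3 -c "
from bench import robot
from h import snap,cv2
import numpy as np
snap(robot,'v3'); print(robot.get_obs()['tool_pos'])
a=[cv2.imread(f'pics/v{i}.png')[:280] for i in (2,3)]
cv2.imwrite('pics/v23.png',np.vstack(a))"
```

```text
[0.43999965 0.14429302 0.30487076]
```

View pics/v23.png

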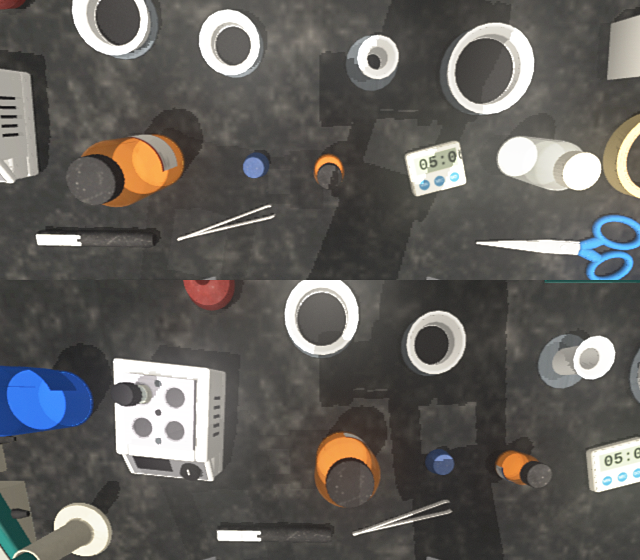

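View 2 shows the medium (113,20), small (231,44), stand (377,57) and large (490,68) rings, the amber cap (95,180), the dropper cap (328,175) and the sample cap (580,170). View 3 shows the tube cap (127,113), the amber cap (350,202), the dropper cap (537,195), and the rings at (322,36), (435,62) and (594,77). I'll refine these with ellipse and Hough fits, then triangulate.

```bash
cat > m.py <<'E'
from h import *
import pickle
I={i:cv2.imread(f"pics/v{i}.png") for i in(1,2,3)};C={i:pickle.load(open(f"pics/v{i}.pkl","rb")) for i in(1,2,3)}
# name: ztop, outer radius, guesses
G={"medium":(.028,.037,{2:(113,20),3:(322,36)}),"small":(.028,.0305,{2:(231,44),3:(435,62)}),
"stand":(.055,.020,{1:(120,43),2:(377,57),3:(594,77)}),"large":(.028,.044,{1:(251,54),2:(490,68)}),
"amber":(.15,.0195,{2:(95,180),3:(350,202)}),"dropper":(.073,.012,{1:(82,163),2:(328,175),3:(537,195)}),
"sample":(.128,.0155,{1:(295,155),2:(580,170)}),"tube":(.125,.0095,{3:(124,113)})}
tiles=[]
for k,(z,r,g) in G.items():
    vs=[];
    for i,p in g.items():
        c=C[i];q=np.array(c["R"])@onz(c,p,z)+c["t"];rp=c["fx"]*r/q[2]
        s=4;w=int(rp*1.7)+4;x0,y0=max(p[0]-w,0),max(p[1]-w,0)
        roi=cv2.resize(I[i][y0:p[1]+w,x0:p[0]+w],None,fx=s,fy=s,interpolation=cv2.INTER_CUBIC)
        gr=cv2.GaussianBlur(cv2.cvtColor(roi,cv2.COLOR_BGR2GRAY),(0,0),3)
        h=cv2.HoughCircles(gr,cv2.HOUGH_GRADIENT,1,400,param1=60,param2=8,minRadius=int(s*rp*.9),maxRadius=int(s*rp*1.1))
        if h is None: print(k,i,"none");continue
        a,b,rr=h[0,0];pc=(x0+(a+.5)/s-.5,y0+(b+.5)/s-.5)
        cv2.circle(roi,(int(a),int(b)),int(rr),(0,255,0),2);cv2.circle(roi,(int(a),int(b)),3,(0,0,255),-1)
        t=cv2.resize(roi,(130,130));cv2.putText(t,f"{k[:4]}{i}",(2,12),0,.4,(255,0,255),1);tiles.append(t)
        vs.append((c,pc));print(k,i,np.round(pc,1),"r",round(rr/s,1),round(rp,1),onz(c,pc,z).round(4))
    if len(vs)>1: X,e=tri(vs);print("   tri",X.round(4),np.round(e,4))
while len(tiles)%6: tiles.append(np.zeros((130,130,3),np.uint8))
cv2.imwrite("pics/tiles.png",np.vstack([np.hstack(tiles[j:j+6]) for j in range(0,len(tiles),6)]))
E
python3 m.py
```

```text
medium 2 [122.2  11. ] r 36.1 37.5 [0.5965 0.1309 0.028 ]
medium 3 [321.   37.8] r 36.6 37.2 [0.5912 0.1443 0.028 ]
   tri [ 0.5992  0.1438 -0.0018] [0.0034 0.0034]
small 2 [227.2  37. ] r 28.0 30.5 [0.5734 0.0294 0.028 ]
small 3 [437.5  57.8] r 27.7 30.2 [0.5727 0.0269 0.028 ]
   tri [0.5723 0.0283 0.0336] [0.0002 0.0002]
stand 1 [125.   42.8] r 19.3 21.2 [ 0.5555 -0.1167  0.055 ]
stand 2 [375.5  56. ] r 22.8 21.1 [ 0.553  -0.1157  0.055 ]
stand 3 [595.8  73.5] r 19.2 20.8 [ 0.5556 -0.1189  0.055 ]
   tri [ 0.5545 -0.1168  0.0568] [0.001  0.0021 0.0013]
large 1 [255.   53.2] r 41.2 43.6 [ 0.5505 -0.235   0.028 ]
large 2 [486.8  73.5] r 40.2 43.3 [ 0.5399 -0.2331  0.028 ]
   tri [ 0.5454 -0.2344  0.0263] [0.0053 0.0053]
amber 2 [136.8 163. ] r 25.7 24.4 [0.4628 0.0817 0.15  ]
amber 3 [349.  200.2] r 23.4 24.1 [0.4518 0.1219 0.15  ]
   tri [0.4456 0.1154 0.0774] [0.0088 0.0088]
dropper 1 [ 92.5 166. ] r 13.4 12.3 [ 0.4418 -0.0791  0.073 ]
dropper 2 [328.8 174. ] r 12.0 12.2 [ 0.4435 -0.0718  0.073 ]
dropper 3 [531.2 193.8] r 11.9 12.1 [ 0.4423 -0.0643  0.073 ]
   tri [ 0.4404 -0.0717  0.059 ] [0.0004 0.0012 0.0008]
sample 1 [300.  159.8] r 20.1 18.5 [ 0.455  -0.2849  0.128 ]
sample 2 [581.2 168.2] r 19.6 18.3 [ 0.4566 -0.2845  0.128 ]
   tri [ 0.4557 -0.2849  0.1274] [0.0008 0.0008]
tube 3 [129.2 114.8] r 12.4 11.6 [0.5182 0.302  0.125 ]
```

View pics/tiles.png

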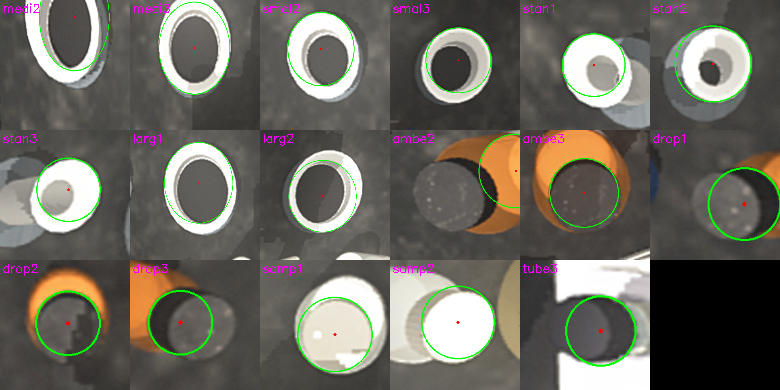

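Hough slipped on several of them. I'll use white-mask ellipses for the rings and tighter regions for the caps.

```bash
cat > m2.py <<'E'
from h import *
import pickle
I={i:cv2.imread(f"pics/v{i}.png") for i in(1,2,3)};C={i:pickle.load(open(f"pics/v{i}.pkl","rb")) for i in(1,2,3)}
R={"medium":(.028,{3:(322,36)}),"small":(.028,{2:(231,44),3:(435,62)}),"stand":(.055,{1:(120,43),2:(377,57),3:(594,77)}),"large":(.028,{1:(251,54),2:(490,68)})}
tiles=[]
def tile(im,p,w,nm):
    p=[max(int(v),w) for v in p];t=cv2.resize(im[p[1]-w:p[1]+w,p[0]-w:p[0]+w],(190,190),interpolation=cv2.INTER_CUBIC);cv2.putText(t,nm,(2,12),0,.4,(255,0,255),1);tiles.append(t)
for k,(z,g) in R.items():
    vs=[]
    for i,p in g.items():
        m=(I[i].min(2)>225).astype(np.uint8);m=cv2.morphologyEx(m,cv2.MORPH_CLOSE,np.ones((3,3)))
        n,l,st,ce=cv2.connectedComponentsWithStats(m)
        j=min((j for j in range(1,n) if st[j,4]>80),key=lambda j:np.hypot(st[j,0]+st[j,2]/2-p[0],st[j,1]+st[j,3]/2-p[1]))
        cn=max(cv2.findContours((l==j).astype(np.uint8),cv2.RETR_EXTERNAL,cv2.CHAIN_APPROX_NONE)[0],key=len)
        e=cv2.fitEllipse(cv2.convexHull(cn));d=I[i].copy();cv2.ellipse(d,e,(0,255,0),1);tile(d,e[0],55,f"{k}{i}")
        vs.append((C[i],e[0]));print(k,i,np.round(e[0],1),np.round(e[1],1),onz(C[i],e[0],z).round(4))
    if len(vs)>1: X,e=tri(vs);print("   tri",X.round(4),np.round(e,4))
K={"amber":(.15,{2:(95,181),3:(350,201)}),"dropper":(.073,{1:(85,165),2:(328,174),3:(541,196)}),"sample":(.128,{1:(294,155),2:(581,169)}),"tube":(.125,{3:(122,113)})}
for k,(z,g) in K.items():
    for i,p in g.items():
        d=I[i].copy();cv2.drawMarker(d,p,(0,255,0),0,5);tile(d,p,32,f"{k}{i}");print(k,i,onz(C[i],p,z).round(4))
    if len(g)>1: X,e=tri([(C[i],p) for i,p in g.items()]);print("   tri",X.round(4),np.round(e,4))
cv2.imwrite("pics/tiles2.png",np.vstack([np.hstack((tiles[-8:])[j:j+4]) for j in(0,4)]))
E
python3 m2.py
```

```text
medium 3 [321.1  34.2] [73.3 80.6] [0.5944 0.1442 0.028 ]
small 2 [228.9  42.1] [59.6 65.9] [0.5688 0.028  0.028 ]
small 3 [435.8  61.9] [56.4 62.6] [0.5688 0.0283 0.028 ]
   tri [0.5689 0.0282 0.0275] [0. 0.]
stand 1 [127.2  46.1] [39.6 46.1] [ 0.5526 -0.1184  0.055 ]
stand 2 [377.3  56.6] [40.2 43.2] [ 0.5525 -0.1174  0.055 ]
stand 3 [593.6  77.2] [37.9 45.9] [ 0.5523 -0.1174  0.055 ]
   tri [ 0.5525 -0.1178  0.0541] [0.0002 0.0003 0.0003]
large 1 [256.6  58.7] [85.4 93. ] [ 0.5455 -0.2365  0.028 ]
large 2 [490.6  67.9] [82.6 93.4] [ 0.5453 -0.2365  0.028 ]
   tri [ 0.5454 -0.2365  0.028 ] [0.0001 0.0001]
amber 2 [0.4485 0.1168 0.15  ]
amber 3 [0.4512 0.1211 0.15  ]
   tri [0.4484 0.1206 0.1424] [0.0012 0.0012]
dropper 1 [ 0.4427 -0.0719  0.073 ]
dropper 2 [ 0.4435 -0.0711  0.073 ]
dropper 3 [ 0.44   -0.0744  0.073 ]
   tri [ 0.4424 -0.0722  0.0753] [0.0009 0.0018 0.002 ]
sample 1 [ 0.4589 -0.2799  0.128 ]
sample 2 [ 0.456  -0.2844  0.128 ]
   tri [ 0.4582 -0.2802  0.1347] [0.0014 0.0014]
tube 3 [0.5196 0.3078 0.125 ]
```

View pics/tiles2.png

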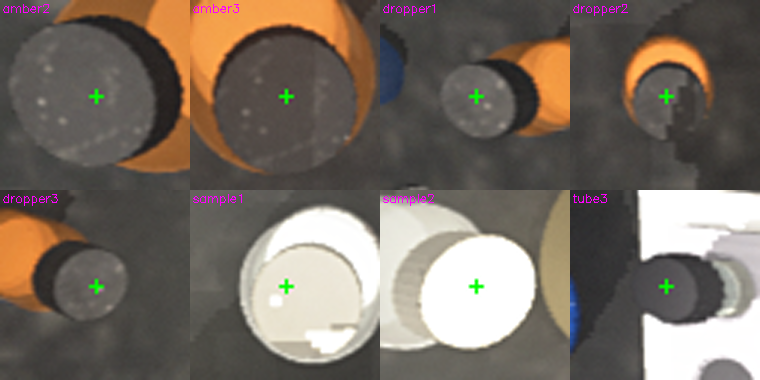

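The tiles show the cap faces a few pixels off my marks: amber v2 by (-4.7,-1), amber v3 by (0,+2.5), sample v1 by (+7,+4). I'll recompute with those corrections.

```bash
python3 - <<'E'
from h import *
import pickle
C={i:pickle.load(open(f"pics/v{i}.pkl","rb")) for i in(1,2,3)}
K={"amber":(.15,{2:(90.3,180),3:(350.3,203.5)}),"dropper":(.073,{1:(86,166.5),2:(328.2,175.5),3:(539,196)}),"sample":(.128,{1:(301,159),2:(581.5,170.7)}),"tube":(.125,{3:(122,113)})}
for k,(z,g) in K.items():
    for i,p in g.items(): print(k,i,onz(C[i],p,z).round(4))
    if len(g)>1: X,e=tri([(C[i],p) for i,p in g.items()]);print("   tri",X.round(4),np.round(e,4))
E
```

```text
amber 2 [0.4493 0.1204 0.15  ]
amber 3 [0.4491 0.1208 0.15  ]
   tri [0.4491 0.1208 0.1494] [0.0001 0.0001]
dropper 1 [ 0.4412 -0.0727  0.073 ]
dropper 2 [ 0.442  -0.0713  0.073 ]
dropper 3 [ 0.44   -0.0724  0.073 ]
   tri [ 0.4411 -0.072   0.0727] [0.0005 0.0012 0.0011]
sample 1 [ 0.4557 -0.2857  0.128 ]
sample 2 [ 0.4545 -0.2851  0.128 ]
   tri [ 0.455  -0.2857  0.1271] [0.0006 0.0006]
tube 3 [0.5196 0.3078 0.125 ]
```

Call:
{"method": "move_arm", "body": {"motion": [0,0,0,0.09,0.24,0,1,0,0,0,0,0,0.3,1,0,0,0,0,0,0.3,1,0,0,0,0,0,0.3,1,0,0,0,0,0,0.3,1,0,0,0,0,0,0.3,1,0,0,0,0,0,0.25,1,0,0,0,0,0,0.15,1,0,0,0,0,0,0,1,0,0,0,0,0,0,1]}}

```text
time: 3.55
tool_pos: [0.4483, 0.1195, 0.115]
ee_rot: [3.141, 0.002, -0.003]
wrist_force: [-0.3, -0.0, 0.8]
width: 0.0941
finger_force: 0.0
```

Call:
{"method": "move_arm", "body": {"motion": [0,0,0,0,-0.01,0,0,0,0,0,0,0,0,0,0,0,0,0,0,0,0,0,0,0,0,0,0,0,0,0,0,0,0,0,0,0,0,0,0,0,0,0,0,0,0,0,0,-0.05,0,0,0,0,0,0,-0.15,0,0,0,0,0,0,-0.2,0,0,0,0,0,0,-0.25,0,0,0,0,0,0,-0.25,0,0,0,0,0,0,-0.1,0]}}

```text
time: 4.55
tool_pos: [0.45, 0.123, 0.2197]
ee_rot: [-3.141, -0.006, 0.0]
wrist_force: [1.2, -0.3, 0.6]
width: 0.0172
finger_force: 0.0
```

The grip closed on nothing: the fingers need about 0.8 s to close and I lifted too early. I'll check the bottle.

Call:
{"method": "move_arm", "body": {"motion": [0,0,0,0,0,-0.4,1,0,0,0,0,0,-0.4,1,0,0,0,0,0,0,1,0,0,0,0,0,0,1,0,0,0,0,0,0,1,0,0,0,0,0,0,1,0,0,0,0,0,0,1,0,0,0,0,0,0,1]}}

```text
time: 5.22
tool_pos: [0.4479, 0.1225, 0.2937]
ee_rot: [3.141, 0.003, 0.0]
wrist_force: [-0.0, 0.1, -0.7]
width: 0.0672
finger_force: 0.0
```

```bash
python3 -c "
from bench import robot
from h import snap,cv2
print(robot.get_obs()['tool_pos'])
snap(robot,'v4')
cv2.imwrite('pics/v4z.png',cv2.imread('pics/v4.png')[100:340,150:470])"
```

```text
[0.44790325 0.1225433  0.29371403]
```

View pics/v4z.png

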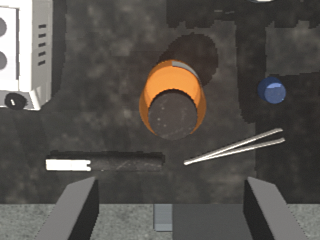

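The amber bottle is still upright, with its cap face at about (322,214) in the full image.

```bash
python3 -c "
from h import *
import pickle
c=pickle.load(open('pics/v4.pkl','rb'));print(onz(c,(322,214),.15),onz(c,(322,212),.15))"
```

```text
[0.45072412 0.12130174 0.15      ] [0.45234682 0.12130161 0.15      ]
```

Call:
{"method": "move_arm", "body": {"motion": [0,0,0,0.01,0.02,0.3,1,0,0,0,0,0,0.3,1,0,0,0,0,0,0.3,1,0,0,0,0,0,0.3,1,0,0,0,0,0,0.3,1,0,0,0,0,0,0.25,1,0,0,0,0,0,0.03,1,0,0,0,0,0,0,1,0,0,0,0,0,0,1]}}

```text
time: 6.02
tool_pos: [0.4502, 0.1207, 0.1186]
ee_rot: [-3.141, -0.001, -0.0]
wrist_force: [1.0, -0.6, -0.1]
width: 0.0938
finger_force: 0.0
```

Call:
{"method": "move_arm", "body": {"motion": [0,0,0,0,0,0.04,0,0,0,0,0,0,0,0,0,0,0,0,0,0,0,0,0,0,0,0,0,0,0,0,0,0,0,0,0,0,0,0,0,0,0,0,0,0,0,0,0,0,0,0,0,0,0,0,0,0,0,0,0,0,0,0,0,0,0,0,0,0,0,0]}}

```text
time: 6.85
tool_pos: [0.4495, 0.1207, 0.1134]
ee_rot: [-3.141, 0.0, -0.0]
wrist_force: [0.7, 0.7, 0.2]
width: 0.0382
finger_force: 30.0
```

Call:
{"method": "move_arm", "body": {"motion": [0,0,0,0,0,-0.05,0,0,0,0,0,0,-0.15,0,0,0,0,0,0,-0.25,0,0,0,0,0,0,-0.25,0,0,0,0,0,0,-0.2,0,0,0,0,0,0,-0.1,0,0,0,0,0.02,0.1,0,0,0,0,0,0.06,0.2,0,0,0,0,0,0.08,0.3,0,0,0,0,0,0.08,0.3,0,0,0,0,0,0.08,0.3,0,0,0,0,0,0.08,0.3,0,0]}}

```text
time: 7.85
tool_pos: [0.4885, -0.0314, 0.211]
ee_rot: [-3.141, 0.004, -0.0]
wrist_force: [-0.1, -0.5, -3.4]
width: 0.0388
finger_force: 30.0
```

Call:
{"method": "move_arm", "body": {"motion": [0,0,0,0.08,0.3,0,0,0,0,0,0.08,0.3,0,0,0,0,0,0.08,0.3,0,0,0,0,0,0.08,0.3,0,0,0,0,0,0.08,0.3,0,0,0,0,0,0.08,0.25,0,0,0,0,0,0.06,0.2,0,0,0,0,0,0.05,0.12,0,0,0,0,0,0.05,0,0,0,0,0,0,0,0,0,0,0,0,0,0,0,0,0,0,0,0,0,0,0,0,0]}}

```text
invalid input
```

Call:
{"method": "move_arm", "body": {"motion": [0,0,0,0.07,0.3,0,0,0,0,0,0.07,0.3,0,0,0,0,0,0.07,0.3,0,0,0,0,0,0.07,0.3,0,0,0,0,0,0.07,0.3,0,0,0,0,0,0.07,0.25,0,0,0,0,0,0.07,0.2,0,0,0,0,0,0.07,0.1,0,0,0,0,0,0,0,0,0,0,0,0,0,0,0,0,0,0,0,0,0,0,0]}}

```text
time: 8.77
tool_pos: [0.5445, -0.2337, 0.212]
ee_rot: [-3.14, 0.003, 0.0]
wrist_force: [0.3, 1.0, -3.2]
width: 0.0385
finger_force: 30.0
```

Call:
{"method": "move_arm", "body": {"motion": [0,0,0,0.01,0.03,0,0,0,0,0,0,0,0.2,0,0,0,0,0,0,0.2,0,0,0,0,0,0,0.2,0,0,0,0,0,0,0.1,0,0,0,0,0,0,0.1,0,0,0,0,0,0,0.04,0,0,0,0,0,0,0.04,0,0,0,0,0,0,0.03,0,0,0,0,0,0,0,0,0,0,0,0,0,0,0]}}

```text
time: 9.68
tool_pos: [0.5469, -0.2376, 0.1233]
ee_rot: [3.141, -0.001, -0.0]
wrist_force: [0.3, 0.1, -4.0]
width: 0.0386
finger_force: 30.0
```

Call:
{"method": "move_arm", "body": {"motion": [0,0,0,0,0,0.02,0,0,0,0,0,0,0.02,0,0,0,0,0,0,0.01,0,0,0,0,0,0,0.01,0,0,0,0,0,0,0,0,0,0,0,0,0,0,0]}}

```text
time: 10.18
tool_pos: [0.547, -0.2376, 0.1184]
ee_rot: [3.141, -0.002, 0.0]
wrist_force: [-1.8, 1.5, 5.9]
width: 0.0388
finger_force: 30.0
```

Call:
{"method": "move_arm", "body": {"motion": [0,0,0,0,0,0,1,0,0,0,0,0,0,1,0,0,0,0,0,0,1,0,0,0,0,0,0,1,0,0,0,0,0,0,1,0,0,0,0,0,0,1,0,0,0,0,0,0,1,0,0,0,0,0,-0.1,1,0,0,0,0,0,-0.2,1,0,0,0,0,0,-0.35,1,0,0,0,0,0,-0.35,1,0,0,0,0,0,-0.35,1]}}

```text
time: 11.18
tool_pos: [0.5462, -0.2372, 0.2535]
ee_rot: [3.142, -0.0, 0.0]
wrist_force: [1.4, -0.1, 1.0]
width: 0.0941
finger_force: 0.0
```

Call:
{"method": "move_arm", "body": {"motion": [0,0,0,-0.15,-0.25,-0.1,1,0,0,0,-0.2,-0.33,-0.1,1,0,0,0,-0.2,-0.33,0,1,0,0,0,-0.2,-0.33,0,1,0,0,0,-0.2,-0.3,0,1,0,0,0,-0.11,-0.12,0,1,0,0,0,0,0,0,1,0,0,0,0,0,0,1]}}

```text
time: 11.85
tool_pos: [0.4405, -0.0711, 0.2729]
ee_rot: [3.14, -0.003, 0.001]
wrist_force: [0.1, -1.2, -0.8]
width: 0.094
finger_force: 0.0
```

```bash
python3 -c "
from bench import robot
from h import snap,cv2
print(robot.get_obs()['tool_pos'])
snap(robot,'v5')
cv2.imwrite('pics/v5z.png',cv2.imread('pics/v5.png')[0:300])"
```

```text
[ 0.44052235 -0.07109844  0.2728538 ]
```

View pics/v5z.png

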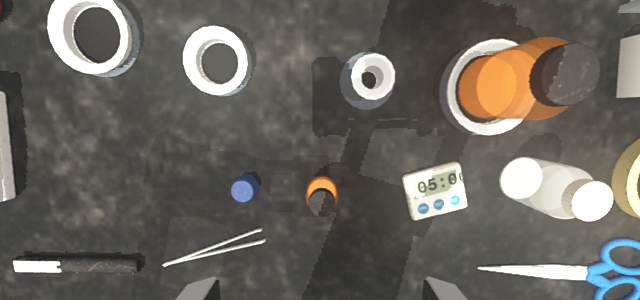

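The amber bottle sits in the large cup, and the dropper cap at (321,202) is right under the tool.

Call:
{"method": "move_arm", "body": {"motion": [0,0,0,0,0.01,0.35,0.7,0,0,0,0,0,0.35,0.7,0,0,0,0,0,0.35,0.7,0,0,0,0,0,0.35,0.7,0,0,0,0,0,0.35,0.7,0,0,0,0,0,0.3,0.7,0,0,0,0,0,0.2,0.7,0,0,0,0,0,0.05,0.7,0,0,0,0,0,0,0.7]}}

```text
time: 12.65
tool_pos: [0.4395, -0.0729, 0.0395]
ee_rot: [-3.14, 0.005, -0.001]
wrist_force: [0.7, 0.9, 0.2]
width: 0.0659
finger_force: 0.0
```

Call:
{"method": "move_arm", "body": {"motion": [0,0,0,0,0,0,0,0,0,0,0,0,0,0,0,0,0,0,0,0,0,0,0,0,0,0,0,0,0,0,0,0,0,0,0,0,0,0,0,0,0,0,0,0,0,0,0,0,0,0,0,0,0,0,0,0,0,0,0,0,0,0,0,0,0,0,0,0,0,0]}}

```text
time: 13.48
tool_pos: [0.4407, -0.0724, 0.0418]
ee_rot: [3.141, -0.001, 0.0]
wrist_force: [-0.1, 0.4, 2.9]
width: 0.0238
finger_force: 30.0
```

Call:
{"method": "move_arm", "body": {"motion": [0,0,0,0,0,-0.1,0,0,0,0,0,0,-0.2,0,0,0,0,0,0,-0.2,0,0,0,0,0,0,-0.1,0,0,0,0,0.15,-0.1,0,0,0,0,0,0.25,-0.2,0,0,0,0,0,0.25,-0.2,0,0,0,0,0,0.25,-0.2,0,0,0,0,0,0.25,-0.2,0,0,0,0,0,0.13,-0.1,0,0,0,0,0,0,0,0,0,0,0,0,0,0,0,0]}}

```text
time: 14.48
tool_pos: [0.5683, 0.0279, 0.1009]
ee_rot: [3.141, 0.002, 0.001]
wrist_force: [-0.2, 0.1, -0.4]
width: 0.0236
finger_force: 30.0
```

Spot on. Home height is TCP 0.0468, so I descend 54 mm.

Call:
{"method": "move_arm", "body": {"motion": [0,0,0,0.005,0,0.1,0,0,0,0,0,0,0.15,0,0,0,0,0,0,0.1,0,0,0,0,0,0,0.06,0,0,0,0,0,0,0.05,0,0,0,0,0,0,0.04,0,0,0,0,0,0,0.03,0,0,0,0,0,0,0.01,0,0,0,0,0,0,0,0,0,0,0,0,0,0,0]}}

```text
time: 15.32
tool_pos: [0.5693, 0.0276, 0.0479]
ee_rot: [3.141, -0.001, 0.0]
wrist_force: [-0.8, 0.1, -1.3]
width: 0.0239
finger_force: 30.0
```

Call:
{"method": "move_arm", "body": {"motion": [0,0,0,0,0,0.01,0,0,0,0,0,0,0.01,0,0,0,0,0,0,0,0]}}

```text
time: 15.57
tool_pos: [0.5697, 0.0276, 0.0469]
ee_rot: [3.141, -0.002, 0.0]
wrist_force: [-0.9, -0.4, 5.6]
width: 0.0238
finger_force: 30.0
```

Call:
{"method": "move_arm", "body": {"motion": [0,0,0,0,0,0,1,0,0,0,0,0,0,1,0,0,0,0,0,0,1,0,0,0,0,0,0,1,0,0,0,0,0,0,1,0,0,0,0,0,0,1,0,0,0,0,0,0,1,0,0,0,0,0,-0.15,1,0,0,0,0,0,-0.35,1,0,0,0,0,0,-0.4,1,0,0,0,0,0,-0.4,1,0,0,0,0,0,-0.4,1]}}

```text
time: 16.57
tool_pos: [0.5685, 0.0276, 0.217]
ee_rot: [3.142, 0.001, -0.0]
wrist_force: [-0.7, 0.5, 0.0]
width: 0.0934
finger_force: 0.0
```

Call:
{"method": "move_arm", "body": {"motion": [0,0,0,-0.12,0.25,-0.3,1,0,0,0,-0.12,0.35,-0.2,1,0,0,0,-0.12,0.35,0,1,0,0,0,-0.12,0.35,0,1,0,0,0,-0.12,0.35,0,1,0,0,0,-0.12,0.35,0,1,0,0,0,-0.12,0.35,0,1,0,0,0,-0.12,0.35,0,1,0,0,0,-0.12,0.25,0,1,0,0,0,-0.07,0.18,0,1,0,0,0,0,0,0,1,0,0,0,0,0,0,1]}}

```text
time: 17.57
tool_pos: [0.4537, -0.2857, 0.2651]
ee_rot: [-3.141, 0.0, -0.002]
wrist_force: [0.8, -0.3, 0.2]
width: 0.0944
finger_force: 0.0
```

```bash
python3 -c "
from bench import robot
from h import snap,cv2
print(robot.get_obs()['tool_pos'])
snap(robot,'v6')
cv2.imwrite('pics/v6z.png',cv2.imread('pics/v6.png')[0:300])"
```

```text
[ 0.45369513 -0.28567251  0.26506118]
```

View pics/v6z.png

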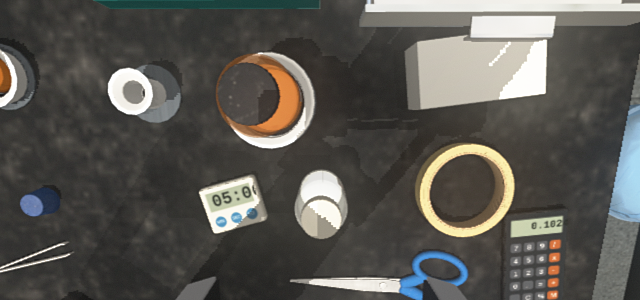

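The sample cap at (321,218) is under the tool, and the amber bottle stands upright in its cup. I'll descend 170 mm.

Call:
{"method": "move_arm", "body": {"motion": [0,0,0,0.01,0,0.35,1,0,0,0,0,0,0.35,1,0,0,0,0,0,0.35,1,0,0,0,0,0,0.35,1,0,0,0,0,0,0.2,1,0,0,0,0,0,0.1,1,0,0,0,0,0,0,1,0,0,0,0,0,0,1]}}

```text
time: 18.28
tool_pos: [0.4559, -0.2845, 0.0962]
ee_rot: [3.141, -0.001, 0.001]
wrist_force: [-0.0, -0.4, 0.1]
width: 0.0941
finger_force: 0.0
```

Call:
{"method": "move_arm", "body": {"motion": [0,0,0,0,0,0,0,0,0,0,0,0,0,0,0,0,0,0,0,0,0,0,0,0,0,0,0,0,0,0,0,0,0,0,0,0,0,0,0,0,0,0,0,0,0,0,0,0,0,0,0,0,0,0,0,0,0,0,0,0,0,0,0,0,0,0,0,0,0,0,0,0,0,0,0,0,0]}}

```text
time: 19.2
tool_pos: [0.455, -0.2851, 0.0952]
ee_rot: [-3.142, 0.0, -0.0]
wrist_force: [-0.2, 0.6, -0.7]
width: 0.0307
finger_force: 30.0
```

Call:
{"method": "move_arm", "body": {"motion": [0,0,0,0,0,-0.05,0,0,0,0,0,0,-0.15,0,0,0,0,0,0,-0.25,0,0,0,0,0,0,-0.3,0,0,0,0,0,0,-0.25,0,0,0,0,0,0,-0.1,0,0,0,0,0,-0.15,0,0,0,0,0,0,-0.3,0,0,0,0,0,0.05,-0.35,0,0,0,0,0,0.1,-0.35,0,0,0,0,0,0.1,-0.35,0,0,0,0,0,0.15,-0.35,0,0]}}

```text
time: 20.2
tool_pos: [0.4933, -0.0972, 0.203]
ee_rot: [-3.14, 0.004, -0.0]
wrist_force: [0.9, -0.3, -1.6]
width: 0.0308
finger_force: 30.0
```

Call:
{"method": "move_arm", "body": {"motion": [0,0,0,0.15,-0.35,0,0,0,0,0,0.15,-0.35,0,0,0,0,0,0.15,-0.35,0,0,0,0,0,0.15,-0.35,0,0,0,0,0,0.15,-0.35,0,0,0,0,0,0.15,-0.3,0,0,0,0,0,0.09,-0.25,0,0,0,0,0,0,-0.14,0,0,0,0,0,0,0,0,0,0,0,0,0,0,0,0]}}

```text
time: 21.03
tool_pos: [0.5927, 0.1441, 0.2037]
ee_rot: [3.14, 0.003, 0.001]
wrist_force: [0.5, -1.4, -0.8]
width: 0.0307
finger_force: 30.0
```

Call:
{"method": "move_arm", "body": {"motion": [0,0,0,0.01,0,0.2,0,0,0,0,0,0,0.2,0,0,0,0,0,0,0.2,0,0,0,0,0,0,0.15,0,0,0,0,0,0,0.1,0,0,0,0,0,0,0.05,0,0,0,0,0,0,0.05,0,0,0,0,0,0,0.03,0,0,0,0,0,0,0,0,0,0,0,0,0,0,0]}}

```text
time: 21.87
tool_pos: [0.5955, 0.1439, 0.1081]
ee_rot: [-3.142, -0.001, -0.0]
wrist_force: [0.0, -0.3, -0.9]
width: 0.0307
finger_force: 30.0
```

Call:
{"method": "move_arm", "body": {"motion": [0,0,0,0,0,0.03,0,0,0,0,0,0,0.02,0,0,0,0,0,0,0.02,0,0,0,0,0,0,0.01,0,0,0,0,0,0,0,0]}}

```text
time: 22.28
tool_pos: [0.5955, 0.144, 0.1002]
ee_rot: [-3.142, -0.001, 0.0]
wrist_force: [-0.4, 0.7, 1.9]
width: 0.0307
finger_force: 30.0
```

Call:
{"method": "move_arm", "body": {"motion": [0,0,0,0,0,0,1,0,0,0,0,0,0,1,0,0,0,0,0,0,1,0,0,0,0,0,0,1,0,0,0,0,0,0,1,0,0,0,0,0,0,1,0,0,0,0,0,0,1,0,0,0,0,0,-0.15,1,0,0,0,0,0,-0.35,1,0,0,0,0,0,-0.4,1,0,0,0,0,0,-0.4,1,0,0,0,0,0,-0.4,1]}}

```text
time: 23.28
tool_pos: [0.5947, 0.1439, 0.2709]
ee_rot: [3.141, 0.0, -0.0]
wrist_force: [1.3, -0.1, 0.5]
width: 0.0936
finger_force: 0.0
```

Call:
{"method": "move_arm", "body": {"motion": [0,0,0,-0.15,-0.3,0,0.5,0,0,0,-0.15,-0.35,0,0.5,0,0,0,-0.15,-0.35,0,0.5,0,0,0,-0.15,-0.35,0,0.5,0,0,0,-0.16,-0.26,0,0.5,0,0,0,0,0,0,0.5,0,0,0,0,0,0,0.5]}}

```text
time: 23.87
tool_pos: [0.5182, 0.3063, 0.2693]
ee_rot: [3.141, -0.0, 0.003]
wrist_force: [0.3, -0.3, 0.8]
width: 0.0508
finger_force: 0.0
```

```bash
python3 -c "
from bench import robot
from h import snap,cv2
print(robot.get_obs()['tool_pos'])
snap(robot,'v7')
a=cv2.imread('pics/v7.png');print()
cv2.imwrite('pics/v7z.png',cv2.resize(a[120:320,220:480],(780,600),interpolation=cv2.INTER_CUBIC))"
```

```text
[0.51821672 0.30629995 0.26934457]
```

View pics/v7z.png

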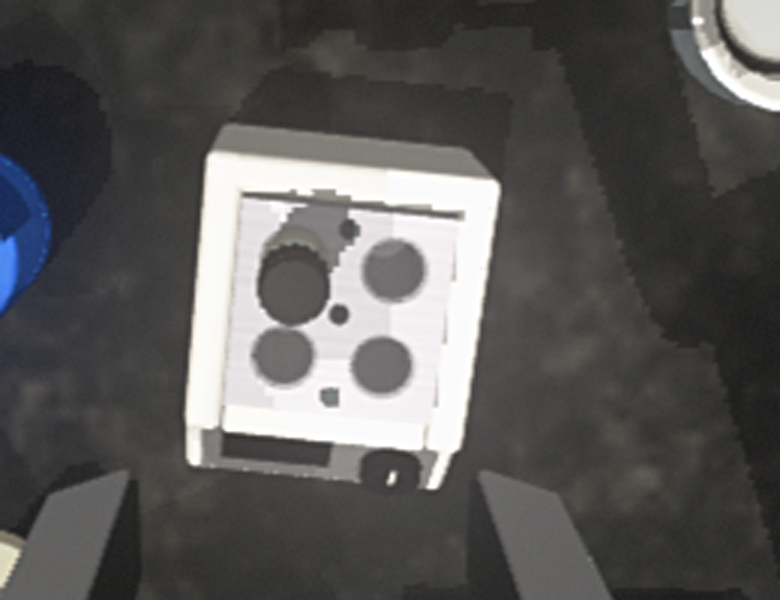

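The tube cap face is centred at crop (293,290), which is full-image (317.3,216.3).

```bash
python3 -c "
from h import *
import pickle
c=pickle.load(open('pics/v7.pkl','rb'));c3=pickle.load(open('pics/v3.pkl','rb'))
print(onz(c,(317.3,216.3),.125));print(tri([(c,(317.3,216.3)),(c3,(122,113))]))
# wells at block top: centre of the 4
w=[(294,243),(394,270),(382,366),(283,356)]
for p in w[1:]: print(onz(c,(219.7+p[0]/3,119.7+p[1]/3),.085).round(4))"
```

```text
[0.51954229 0.3088339  0.125     ]
(array([0.51938787, 0.3087175 , 0.1233473 ]), [0.0002750856633834045, 0.0002750856633835738])
[0.5158 0.2792 0.085 ]
[0.4861 0.2821 0.085 ]
[0.4892 0.3121 0.085 ]
```

Call:
{"method": "move_arm", "body": {"motion": [0,0,0,0.01,-0.027,0.1,0.5,0,0,0,0,0,0.3,0.5,0,0,0,0,0,0.3,0.5,0,0,0,0,0,0.3,0.5,0,0,0,0,0,0.3,0.5,0,0,0,0,0,0.2,0.5,0,0,0,0,0,0.15,0.5,0,0,0,0,0,0.05,0.5,0,0,0,0,0,0,0.5,0,0,0,0,0,0,0.5]}}

```text
time: 24.75
tool_pos: [0.5208, 0.307, 0.0995]
ee_rot: [-3.142, -0.0, -0.001]
wrist_force: [0.2, 1.0, 0.2]
width: 0.0469
finger_force: 0.0
```

Call:
{"method": "move_arm", "body": {"motion": [0,0,0,-0.01,-0.015,0.02,0.5,0,0,0,0,0,0,0.5,0,0,0,0,0,0,0.5]}}

```text
time: 25.0
tool_pos: [0.5197, 0.3095, 0.0986]
ee_rot: [-3.141, -0.002, 0.0]
wrist_force: [-0.2, -0.2, 0.3]
width: 0.0471
finger_force: 0.0
```

Call:
{"method": "move_arm", "body": {"motion": [0,0,0,-0.005,0,0.015,0,0,0,0,0,0,0,0,0,0,0,0,0,0,0,0,0,0,0,0,0,0,0,0,0,0,0,0,0,0,0,0,0,0,0,0,0,0,0,0,0,0,0,0,0,0,0,0,0,0]}}

```text
time: 25.67
tool_pos: [0.5186, 0.3092, 0.0958]
ee_rot: [3.142, -0.0, 0.0]
wrist_force: [-0.5, -0.0, 0.4]
width: 0.0183
finger_force: 30.0
```

Call:
{"method": "move_arm", "body": {"motion": [0,0,0,0,0,-0.05,0,0,0,0,0,0,-0.1,0,0,0,0,0,0,-0.1,0,0,0,0,0,0,-0.1,0,0,0,0,0,0,-0.1,0,0,0,0,0,0,-0.1,0,0,0,0,0,0,-0.1,0,0,0,0,0,0,-0.1,0,0,0,0,0,0,-0.15,0,0,0,0,0,0,-0.15,0,0,0,0,0,0,-0.1,0,0,0,0,0,0,0,0]}}

```text
time: 26.67
tool_pos: [0.5198, 0.3097, 0.2144]
ee_rot: [-3.139, -0.005, -0.0]
wrist_force: [0.1, -0.2, 0.2]
width: 0.0181
finger_force: 30.0
```

Call:
{"method": "move_arm", "body": {"motion": [0,0,0,0.03,0.15,0,0,0,0,0,0.03,0.3,0,0,0,0,0,0.03,0.35,0,0,0,0,0,0.03,0.35,0,0,0,0,0,0.03,0.35,0,0,0,0,0,0.03,0.35,0,0,0,0,0,0.03,0.35,0,0,0,0,0,0.03,0.35,0,0,0,0,0,0.03,0.35,0,0,0,0,0,0.03,0.35,0,0]}}

```text
time: 27.5
tool_pos: [0.5473, -0.0185, 0.2093]
ee_rot: [3.141, 0.003, -0.001]
wrist_force: [1.3, -0.2, -0.4]
width: 0.0183
finger_force: 30.0
```

Call:
{"method": "move_arm", "body": {"motion": [0,0,0,0.01,0.35,0,0,0,0,0,0.01,0.35,0,0,0,0,0,0.01,0.2,0,0,0,0,0,0,0.12,0,0,0,0,0,0,0,0,0,0,0,0,0,0,0,0]}}

```text
time: 28.0
tool_pos: [0.551, -0.1179, 0.2099]
ee_rot: [-3.14, 0.002, -0.001]
wrist_force: [-0.1, 0.7, -0.5]
width: 0.0184
finger_force: 30.0
```

```bash
python3 -c "
from bench import robot
from h import snap,cv2
print(robot.get_obs()['tool_pos'])
snap(robot,'v8')
cv2.imwrite('pics/v8z.png',cv2.resize(cv2.imread('pics/v8.png')[100:400,120:520],(800,600)))"
```

```text
[ 0.55095014 -0.1179      0.20987025]
```

View pics/v8z.png

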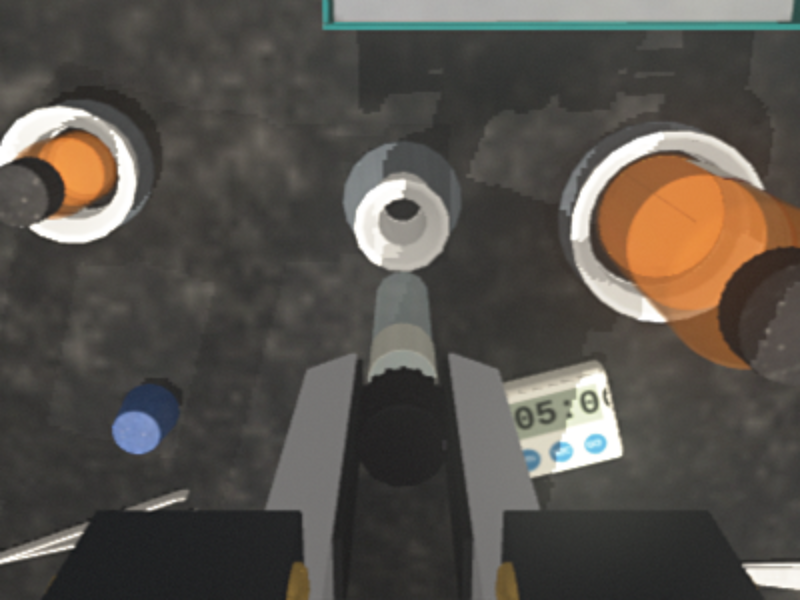

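The tube hangs straight, with its axis at column 402, in line with the stand rim centre at crop (402,225).

```bash
python3 -c "
from h import *
import pickle
c=pickle.load(open('pics/v8.pkl','rb'))
print(onz(c,(120+401.5/2-.25,100+224.5/2-.25),.055))
print(onz(c,(120+403/2,100+300/2),.14))"
```

```text
[ 0.55297811 -0.11768543  0.055     ]
[ 0.54870178 -0.11842476  0.14      ]
```

Call:
{"method": "move_arm", "body": {"motion": [0,0,0,0.015,0,0.1,0,0,0,0,0,0,0.2,0,0,0,0,0,0,0.2,0,0,0,0,0,0,0.15,0,0,0,0,0,0,0.05,0,0,0,0,0,0,0,0,0,0,0,0,0,0,0,0,0,0,0,0,0,0]}}

```text
time: 28.72
tool_pos: [0.5539, -0.1175, 0.1422]
ee_rot: [3.141, -0.002, 0.001]
wrist_force: [0.1, -0.2, -0.4]
width: 0.0184
finger_force: 30.0
```

Call:
{"method": "move_arm", "body": {"motion": [0,0,0,-0.01,0,0.08,0,0,0,0,0,0,0.08,0,0,0,0,0,0,0.08,0,0,0,0,0,0,0.08,0,0,0,0,0,0,0.08,0,0,0,0,0,0,0.08,0,0,0,0,0,0,0.06,0,0,0,0,0,0,0.04,0,0,0,0,0,0,0.02,0,0,0,0,0,0,0,0,0,0,0,0,0,0,0]}}

```text
time: 29.63
tool_pos: [0.5523, -0.1179, 0.081]
ee_rot: [3.141, -0.0, -0.0]
wrist_force: [-0.3, 0.2, -0.4]
width: 0.0182
finger_force: 30.0
```

Call:
{"method": "move_arm", "body": {"motion": [0,0,0,0,0,0.02,0,0,0,0,0,0,0.02,0,0,0,0,0,0,0.01,0,0,0,0,0,0,0,0,0,0,0,0,0,0,0]}}

```text
time: 30.05
tool_pos: [0.5526, -0.118, 0.0767]
ee_rot: [3.141, -0.002, -0.0]
wrist_force: [0.9, -0.2, 4.8]
width: 0.0183
finger_force: 30.0
```

Call:
{"method": "move_arm", "body": {"motion": [0,0,0,0,0,0,0.6,0,0,0,0,0,0,0.6,0,0,0,0,0,0,0.6,0,0,0,0,0,0,0.6,0,0,0,0,0,0,0.6,0,0,0,0,0,0,0.6,0,0,0,0,0,-0.1,0.6,0,0,0,0,0,-0.2,0.6,0,0,0,0,0,-0.4,0.6,0,0,0,0,0,-0.4,0.6,0,0,0,0,0,-0.4,0.6,0,0,0,0,0,-0.4,0.6]}}

```text
time: 31.05
tool_pos: [0.5517, -0.1177, 0.2686]
ee_rot: [3.141, -0.001, 0.0]
wrist_force: [1.5, -0.1, 0.5]
width: 0.0566
finger_force: 0.0
```

Call:
{"method": "move_arm", "body": {"motion": [0,0,0,-0.25,-0.2,-0.3,0.6,0,0,0,-0.25,-0.2,-0.3,0.6,0,0,0,-0.25,-0.2,-0.3,0.6,0,0,0,-0.25,-0.2,0,0.6,0,0,0,0,0,0,0.6,0,0,0,0,0,0,0.6]}}

```text
time: 31.55
tool_pos: [0.4553, -0.0403, 0.3535]
ee_rot: [3.14, -0.005, 0.001]
wrist_force: [-0.2, -0.4, -1.1]
width: 0.0564
finger_force: 0.0
```

```bash
python3 -c "
from bench import robot
from h import snap,cv2
import numpy as np
o=robot.get_obs();print(o['tool_pos'],o['width'],o['time'])
snap(robot,'v9')
s=robot.snapshot('scene')[:,:,::-1]
a=cv2.imread('pics/v9.png')[0:240]
b=cv2.resize(s[160:310,240:470],(552,360));b=np.hstack([b,np.zeros((360,88,3),np.uint8)])
cv2.imwrite('pics/end.png',np.vstack([a,b]))"
```

```text
[ 0.45530999 -0.0402527   0.35346549] 0.056395584671056494 31.55
```

View pics/end.png

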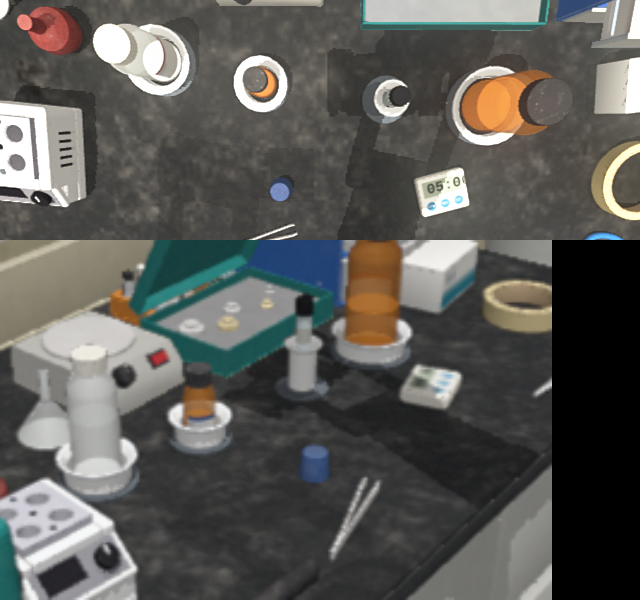

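All four vessels stand upright in their holders, both in the wrist view (stand (388,98), cups (160,58), (260,82), (488,105)) and in the scene view. The gripper is clear of everything.

```bash
python3 -c "
from bench import robot
print(robot.close_job())"
```

```text
the job is handed in; nothing more can be done
None
```

All four vessels stand upright in their own holders with the arm clear, and I handed the job in at about 32 s of the 128 s; no verdict was returned. One early grasp on the amber bottle closed on nothing and I redid it without disturbing the bottle.

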